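# Set the stud block on its spot and rock the angle gauge to its mark

### The job

Slide the steel stud block along the bench, without lifting it, until its base stands wholly on the blue disc. Then take the angle gauge by its orange grip, set the middle of its sole gently on the crown of the brass stud and rock it sideways until its swinging pointer comes to rest on the red mark. Finish while still holding it there, sole touching the stud, steady for the reading, and leave the other things on the bench alone.

Things in the scene. Friction and masses are not known exactly. Their poses are not given: they have to be found in the camera images.
- stud_block: Loose stud block, about 0.9 kg: dark steel round base (104 mm diameter, 29 mm high, upright side), brass stud rising from its centre (24 mm diameter; lumpy domed head of 14 mm radius, dome centre 46 mm, crown 60 mm above the bench). Origin: centre of the underside, z up.
- stud_top (a point): The crown of the brass stud, 60 mm above the stud block's underside, on its axis.
- spot: Blue disc with a thin white ring near its edge, printed flat on the bench, 132 mm diameter (no thickness to speak of). Origin: its centre. 14 mm of blue remains all round when the stud block stands at its centre.
- gauge: Loose angle gauge, 0.3 kg, 138 mm high, upright on an aluminium sole 44 (x) by 104 (y) by 8 mm, flat underneath; above it a black dial housing 22 mm thick in x, 92 mm diameter, centre 54 mm up; white dial on the -x face, black pointer, red mark at the dial's lower edge. Frame: +x out of its back, +y to the left seen from the front, z up; origin: centre of the sole's underside.
- sole (a point): Centre of the gauge's flat underside, at the gauge's origin.
- grip (a point): Middle of the gauge's orange grip block, 118 mm above the sole's underside on the gauge's z axis. The block is 24 mm thick in the gauge's x (the way to pinch it), 46 mm wide in y, and reaches from 100 to 138 mm up.
- pointer (a joint): Angle of the free pointer in the gauge (rad), about the gauge's +x axis: 0 when upright, positive when its tip is on the gauge's +y side. It hangs plumb from the dial's centre, tip 38 mm below; swings die out in about 1 s. When the gauge is turned by an angle a about its own +x axis the pointer reads -a.
- mark (a joint): Angle of the red mark in the gauge (rad), counted like the pointer's: they agree when both values are equal. Preset between 0.16 and 0.38 (always on the +y side), and stays as it is. To bring the pointer onto it, the top of the gauge leans towards the gauge's +y side by this angle.
- pointer_tip (a point): Point near the pointer's tip, 36 mm below the pivot along the pointer.
- mark_centre (a point): Centre of the red mark (7.5 mm wide, 12 mm long), 36 mm from the pointer's pivot.
- cryo_box: Bystander to leave alone: blue card freezer box 137x137x48 mm. Origin: centre of its underside.
- notebook: Bystander to leave alone: purple notebook 210x152x14 mm. Origin: centre of its underside.
- pcr_plate: Bystander to leave alone: clear 96-well plate 88x130x16 mm. Origin: centre of its underside.
- timer: Bystander to leave alone: white bench timer 62x64x20 mm. Origin: centre of its underside.
- petri: Bystander to leave alone: white petri dish, 89 mm diameter, 15 mm high. Origin: centre of its underside.
- tape_roll: Bystander to leave alone: green tape roll, 68 mm diameter, 19 mm high. Origin: centre of its underside.

How it is judged:
By the outcome, as a careful person would: the job done as asked, in the order asked, and still so for the second after the job is handed in, while the arm keeps its last pose, push and grip.
It also fails if it takes over 64 s, if anything falls off the work surface, if the arm or the gripper's body presses on something with over 40 N, if the wrist force passes 120 N, or if a joint passes its speed limit or range.

### The arm

A 6-joint arm with a two-finger parallel gripper is mounted at the origin on a cart in front of the work surface, level with it; the furniture and walls round the work are solid. World frame = base frame: x ahead of the robot, y to its left, z up, the work surface at z = 0. Lengths are in m, angles in degrees, forces in N, time in s.
With the tool pointing down it reaches from about 0.35 to 0.875 m from the base axis. Payload 4.2 kg.
Tool frame: the origin (TCP) lies at the very end of the fingers, on their centre line; the grasp point (between the pads) lies 19 mm behind it; z points along the fingers, y is the line along which they close (so a half turn about z gives the same grasp; the last joint's range is limited). The gripper opens to 87 mm and grips with 3 to 60 N. Pads are 19 mm wide; open, the fingers measure 117 mm over their backs; the gripper's body (75 mm by 190 mm) begins 51 mm behind the grasp point.
Start: joints at [83.915, 22.042, 0.453, 0, -68.411, -14.817], TCP at [0.223, 0.584, 0.192] pointing down, gripper open.
Joint ranges: [-179.83, 179.83], [-69.29, 118.12], [-61.27, 80.66], [-181.25, 117.63], [-171.15, -9.14], [-177.46, 177.46]. Speed limits (degrees/s): [159.86, 159.86, 180, 180, 180, 180].

### API

Orientations are given as a 3x3 rotation matrix whose columns are the frame's x, y, z axes.
In Python, from station import monitor, cams, ticket gives the robot as it stands.
- The arm moves only by the tool drive_tool, never from a script. Its argument "moves" is a list of rows, each an object with "delta_pos": the shift along the tool's x, y, z in mm, a list of three; "turn": the turn about the tool's z in rad; "claw": the opening, from 0 (shut) to 1 (fully open). A call has 1 to 12 rows; each row shifts and turns the commanded pose from where the row before left it, along the tool's axes as they then stand; what a row does not reach is not made up. A row lasts 1/8 s, in which the tool goes at most 62.5 mm and 10.7 degrees, less where a joint would pass 70% of its speed; a pose out of reach is approached as far as the arm can. A call is refused whole if a number of a shift passes 62.5 or a number of a turn 0.188, either way. A call with a gripper value outside its range is refused whole. The fingers move at their own pace and stop on an object; the grip force is fixed at half the most. Time passes only in rows, so rows that do not move let the fingers close. It gives the time, the measured TCP pose, the force, the opening and the grip force at its end, in the units of the state.
- monitor.sense(): the state, without advancing time (a new reading comes with each control period).
- cams.capture(name): name is "scene" or "top"; returns a dict with "color" (384x512x3 uint8, red, green, blue), "range_z" (384x512 float32, m along the optical axis (not along the pixel's ray), 0 where there is no reading), "vertical_fov" (degrees; the focal length in pixels is half the picture's height over the tangent of half this angle, whatever the lens; pixels are square), "cx", "cy" (the principal point, pixels), "extrinsics" (4x4, takes a point from camera to world coordinates). Camera axes: x right, y down, z forward; pixel columns grow to the right and rows downward; lengths in m; the calibration is good to about 2 mm. A picture is of the moment at which its call begins.
- ticket.finish_job(): hands the job in; it is judged then, once.
The state is a dict: "time_s": time; "joints": joint angles; "joint_velocities": joint speeds; "effort": joint torques, N m; "tcp_pos": TCP position; "ee_rot": TCP orientation; "wrist_force": force on the tool from outside, world axes, zero at the start; "moment": the same for the moment, N m; "gripper_width": opening from 0.0 (shut) to 1.0 (fully open); "gripper_force": force on a finger pad.
Only numpy, scipy, OpenCV 4.12 (cv2) and the standard library are available. Lean on these libraries where they do the work, as an engineer would, in place of code of your own. Each camera call takes 0.05 s, during which the arm holds its last target. There are 200 camera calls.

## Working session

There is one attempt and no reset: what is moved stays moved. The work goes in short steps, Python scripts to look and compute and a tool call to move; the robot and the scene stay as the last step left them, time stands still between calls to the robot, and variables do not carry over. Pictures are saved under pics/ and viewed, at most 10 in all, crops included, and the job is handed in when it is done.

Besides the shell and the picture viewer there is one more tool, called after "Emit:" by a JSON object that holds its "fn" and its "kwargs", one argument or row to a line. drive_tool: Moves the arm, as the interface text tells. Its arguments: {"type":"object","properties":{"moves":{"type":"array","items":{"type":"object","properties":{"delta_pos":{"type":"array","items":{"type":"number"}},"turn":{"type":"number"},"claw":{"type":"number"}}}}},"required":["moves"]}

```bash
ls; mkdir -p pics; cat > h.py <<'E'
import numpy as np, cv2
from station import monitor, cams, ticket
def cap(n):
    d=cams.capture(n); np.savez('/tmp/%s.npz'%n,**{k:np.array(v) for k,v in d.items()}); return d
def load(n): return dict(np.load('/tmp/%s.npz'%n))
def cloud(d):
    z=np.array(d['range_z'],float); h,w=z.shape; f=h/2/np.tan(np.radians(float(d['vertical_fov']))/2)
    v,u=np.mgrid[:h,:w]; P=np.stack([(u-d['cx'])/f*z,(v-d['cy'])/f*z,z],-1)
    T=np.array(d['extrinsics']); W=P@T[:3,:3].T+T[:3,3]; W[z==0]=np.nan; return W
def save(d,name,box=None,s=1):
    im=d['color'][...,::-1]
    if box: im=im[box[1]:box[3],box[0]:box[2]]
    cv2.imwrite('pics/'+name,cv2.resize(im,None,fx=s,fy=s,interpolation=cv2.INTER_CUBIC))
E
python3 - <<'E'
from h import *
a=cap('scene');b=cap('top')
im=np.vstack([a['color'],b['color']])
save(a,'s0.png',s=1.5);save(b,'t0.png',s=1.5)
for d in(a,b):print(np.round(d['extrinsics'],3),d['vertical_fov'],d['cx'],d['cy'])
s=monitor.sense();print(s)
E
```

```text
pics
[[ 0.24  -0.493  0.836 -0.71 ]
 [-0.971 -0.129  0.203 -0.329]
 [ 0.008 -0.86  -0.51   0.871]
 [ 0.     0.     0.     1.   ]] 55.35724118644055 254.91167644146745 187.5492521314325
[[ 0.012 -0.996  0.087  0.483]
 [-1.    -0.015 -0.023 -0.005]
 [ 0.024 -0.087 -0.996  1.331]
 [ 0.     0.     0.     1.   ]] 54.69619788887784 257.42829315862485 187.65691220657266
{'time_s': 0.1, 'joints': array([ 8.39138519e+01,  2.20860522e+01,  3.86684513e-01, -2.50476040e-02,
       -6.84112990e+01, -1.48179865e+01]), 'joint_velocities': array([ 0.08815488, -0.08820607,  0.33526394,  0.13177391, -0.02609694,
        0.07523928]), 'effort': array([-5.81178792e-04, -3.91686881e+01,  1.87936538e+01,  4.23193932e+00,
        1.35223725e-02, -6.59121611e-05]), 'tcp_pos': array([0.22276237, 0.58330353, 0.19056664]), 'ee_rot': array([[ 9.34121215e-01, -3.56955438e-01, -6.08985493e-04],
       [-3.56955943e-01, -9.34119334e-01, -1.87747942e-03],
       [ 1.01311365e-04,  1.97117435e-03, -9.99998052e-01]]), 'wrist_force': array([ 1.72965127, -0.32014357, -0.02222054]), 'moment': array([-0.01159254, -0.01628691, -0.00723814]), 'gripper_force': 0.0, 'gripper_width': 1.000376921166839}
```

View pics/s0.png

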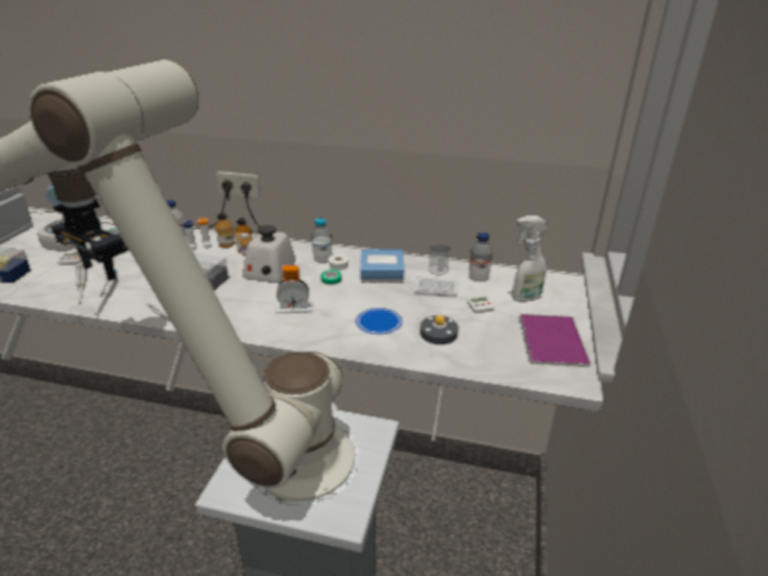

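View pics/t0.png

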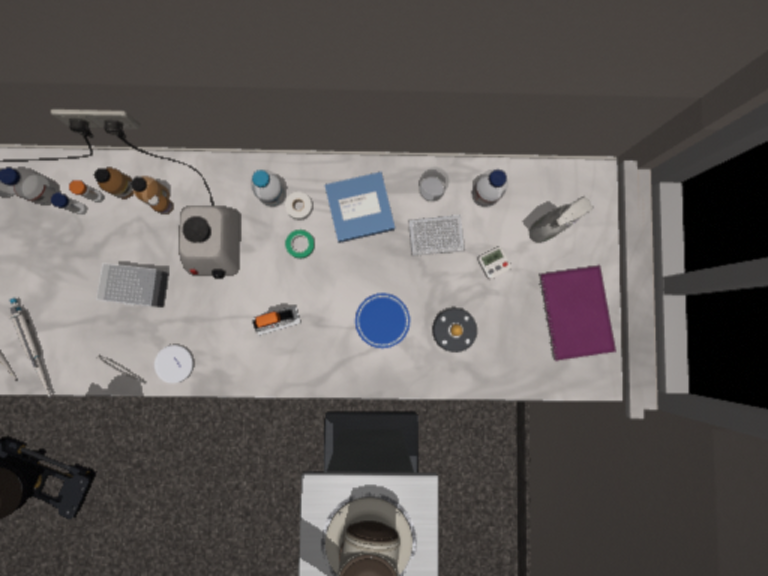

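Scene: the gauge is at about (278,320), the blue spot at (382,320) and the stud block at (455,330) in the enlarged top view. The dial faces the robot. Now for their positions.

```bash
python3 - <<'E'
from h import *
import cv2
for n in('top','scene'):
    d=load(n);W=cloud(d);c=d['color'].astype(int);R,G,B=c[...,0],c[...,1],c[...,2]
    x,y,z=W[...,0],W[...,1],W[...,2]
    print(n)
    reg=(x>.3)&(x<.9)&(abs(y)<.45)
    m=reg&(abs(z)<.01)&(B>110)&(R<60)&(B>G+50)&(x<.62); 
    p=W[m][:,:2].astype(np.float32)
    if len(p):print('spot circle',cv2.minEnclosingCircle(p),np.nanmedian(z[m]),len(p))
    m=reg&(z>.02)&(z<.036)&(y<-.05)&(y>-.3)&(x<.57)
    p=W[m][:,:2].astype(np.float32);print('base',cv2.minEnclosingCircle(p),np.median(z[m]),len(p))
    m=reg&(z>.042)&(y<-.05)&(y>-.3)&(x<.57)
    if m.any():print('stud',W[m].mean(0),z[m].max(),m.sum())
    m=reg&(R>180)&(G<130)&(B<80)&(y>.05)&(z>.07)
    p=W[m];print('grip',p.mean(0),p[:,2].max(),len(p),cv2.minAreaRect(p[p[:,2]>.125][:,:2].astype(np.float32)))
    m=reg&(z>.004)&(y>.05)&(y<.33)&(x<.55)
    p=W[m];print('gauge all',len(p),p.min(0),p.max(0),cv2.minAreaRect(p[:,:2].astype(np.float32)))
    m&=(z<.014);p=W[m];print('sole',len(p),cv2.minAreaRect(p[:,:2].astype(np.float32)))
t=load('top');s=load('scene');
a=cv2.resize(t['color'][170:260,150:350],None,fx=4,fy=4,interpolation=2);b=cv2.resize(s['color'][165:240,150:350],None,fx=4,fy=3,interpolation=2)
cv2.imwrite('pics/c1.png',np.vstack([a,b[:225]])[...,::-1])
E
```

```text
top
spot circle ((0.5069478750228882, -0.026746980845928192), 0.053502488881349564) 0.0004430348423172248 695
base ((0.48708468675613403, -0.19762003421783447), 0.0521634966135025) 0.02869658339601666 618
stud [ 0.487226   -0.19587278  0.05482619] 0.06524957734394277 53
grip [0.50431997 0.22245627 0.13741821] 0.1417010916091055 65 ((0.5041858553886414, 0.22271963953971863), (0.01665544882416725, 0.038379233330488205), 16.669599533081055)
gauge all 544 [0.3258732  0.05043219 0.00400501] [0.54987826 0.32889865 0.14170109] ((0.43785569071769714, 0.18892599642276764), (0.2215472012758255, 0.2789957821369171), 0.5916761755943298)
sole 292 ((0.43785569071769714, 0.18892599642276764), (0.2215472012758255, 0.2789957821369171), 0.5916761755943298)
scene
spot circle ((0.5094501376152039, -0.024059150367975235), 0.05206475779414177) 0.0016436995830049206 266
base ((0.48558634519577026, -0.1932242214679718), 0.05456174165010452) 0.029113561128860266 290
stud [ 0.47987428 -0.19279993  0.05336622] 0.06315108760678545 36
grip [0.50166952 0.22430025 0.13842709] 0.1426013699436195 27 ((0.5004287958145142, 0.2231733202934265), (0.021751273423433304, 0.03562889248132706), 29.620817184448242)
gauge all 636 [0.32192449 0.06808444 0.0040152 ] [0.53646803 0.32915603 0.14260137] ((0.4299841821193695, 0.19688129425048828), (0.21289420127868652, 0.25796839594841003), 1.8059271574020386)
sole 160 ((0.4299841821193695, 0.19688129425048828), (0.21289420127868652, 0.25796839594841003), 1.8059271574020386)
```

View pics/c1.png

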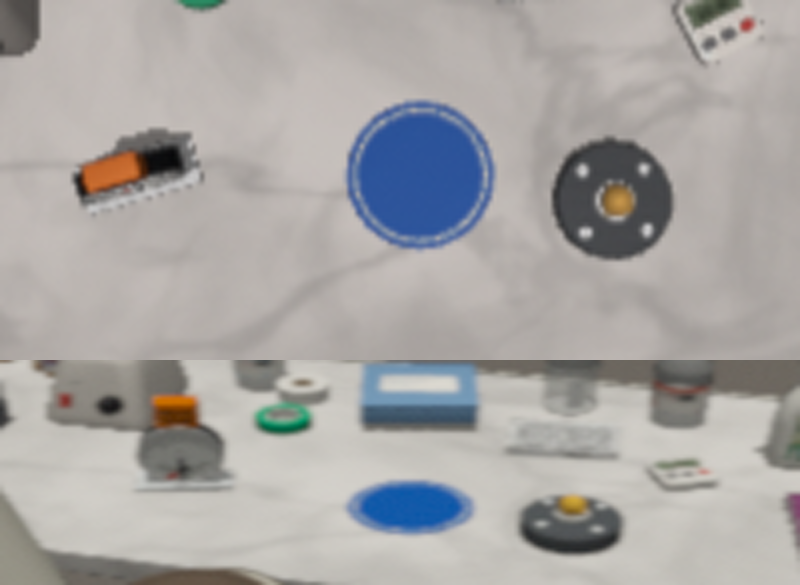

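The crop shows the spot centred at (420,175), the block at (612,200) and the gauge grip at (112,172), with the gauge yawed about 17° and its dial facing the robot. I'll turn the tool so the finger line matches the slide direction and move towards the stud.

Emit:
{"fn": "drive_tool", "kwargs": {
  "moves": [
    {"turn":-0.125},
    {"turn":-0.125},
    {"delta_pos":[20,41,0]},
    {"delta_pos":[20,41,0]},
    {"delta_pos":[20,41,0]},
    {"delta_pos":[20,41,0]},
    {"delta_pos":[20,41,0]},
    {"delta_pos":[20,41,0]},
    {"delta_pos":[20,41,0]},
    {"delta_pos":[20,41,0]},
    {"delta_pos":[20,41,0]},
    {"delta_pos":[20,41,0]}
  ]
}}

```text
invalid input
```

Emit:
{"fn": "drive_tool", "kwargs": {
  "moves": [
    {"delta_pos":[20,41,0]},
    {"delta_pos":[20,41,0]},
    {"delta_pos":[20,41,0]},
    {"delta_pos":[20,41,0]},
    {"delta_pos":[20,41,0]},
    {"delta_pos":[20,41,0]},
    {"delta_pos":[20,41,0]},
    {"delta_pos":[12,41,0]},
    {},
    {}
  ]
}}

```text
invalid input
```

```bash
cat >> h.py <<'E'
def to(x,y,z,yline=None):
    s=monitor.sense();R=s['ee_rot'];p=s['tcp_pos']
    print('t',round(s['time_s'],2),'p',np.round(p*1000,1),'yang',round(np.degrees(np.arctan2(R[1,1],R[0,1])),2),'tilt',np.round(R[:2,2],4),'F',np.round(s['wrist_force'],1),'M',np.round(s['moment'],2),'w',round(s['gripper_width']*87,1),'g',np.round(s['gripper_force'],1),'j6',round(s['joints'][5]))
    if x is not None: print('tool delta mm',np.round(R.T@(np.array([x,y,z])-p)*1000,1))
    if yline is not None:
        a=(np.degrees(np.arctan2(R[1,1],R[0,1]))-yline+90)%180-90; print('turn rad',round(np.radians(a),3))
E
python3 - <<'E'
from h import *
to(.487,-.1966,.040,83.4)
E
```

```text
t 0.1 p [222.8 583.3 190.6] yang -110.91 tilt [-0.0006 -0.0019] F [ 1.7 -0.3 -0. ] M [-0.01 -0.02 -0.01] w 87.0 g 0.0 j6 -15
tool delta mm [525.2 633.9 151.9]
turn rad -0.25
```

Emit:
{"fn": "drive_tool", "kwargs": {
  "moves": [
    {"delta_pos":[0,0,0],"turn":-0.125,"claw":1},
    {"delta_pos":[0,0,0],"turn":-0.125,"claw":1},
    {"delta_pos":[20,41,0],"turn":0,"claw":1},
    {"delta_pos":[20,41,0],"turn":0,"claw":1},
    {"delta_pos":[20,41,0],"turn":0,"claw":1},
    {"delta_pos":[20,41,0],"turn":0,"claw":1},
    {"delta_pos":[20,41,0],"turn":0,"claw":1},
    {"delta_pos":[20,41,0],"turn":0,"claw":1},
    {"delta_pos":[20,41,0],"turn":0,"claw":1},
    {"delta_pos":[20,41,0],"turn":0,"claw":1},
    {"delta_pos":[20,41,0],"turn":0,"claw":1},
    {"delta_pos":[20,41,0],"turn":0,"claw":1}
  ]
}}

```text
time_s: 1.6
tcp_pos: [0.3747, 0.1521, 0.1914]
ee_rot: [[0.993, -0.114, -0.0], [-0.114, -0.993, -0.0], [-0.0, 0.0, -1.0]]
wrist_force: [-0.3, 0.5, -0.4]
gripper_width: 0.998
gripper_force: 0.0
```

Emit:
{"fn": "drive_tool", "kwargs": {
  "moves": [
    {"delta_pos":[20,41,0],"turn":0,"claw":1},
    {"delta_pos":[20,41,0],"turn":0,"claw":1},
    {"delta_pos":[20,41,0],"turn":0,"claw":1},
    {"delta_pos":[20,41,0],"turn":0,"claw":1},
    {"delta_pos":[20,41,0],"turn":0,"claw":1},
    {"delta_pos":[20,41,0],"turn":0,"claw":1},
    {"delta_pos":[20,41,0],"turn":0,"claw":1},
    {"delta_pos":[12,41,0],"turn":0,"claw":1},
    {"delta_pos":[0,0,0],"turn":0,"claw":1},
    {"delta_pos":[0,0,0],"turn":0,"claw":1}
  ]
}}

```text
time_s: 2.85
tcp_pos: [0.4876, -0.1895, 0.1911]
ee_rot: [[0.993, -0.115, -0.001], [-0.115, -0.993, 0.0], [-0.001, -0.0, -1.0]]
wrist_force: [-0.7, -0.4, -0.4]
gripper_width: 0.997
gripper_force: 0.0
```

```bash
python3 - <<'E'
from h import *
to(.487,-.1966,.038,83.4)
E
```

```text
t 2.85 p [ 487.6 -189.5  191.1] yang -96.61 tilt [-0.0011  0.0004] F [-0.7 -0.4 -0.4] M [-0.02  0.01 -0.01] w 86.7 g 0.0 j6 87
tool delta mm [  0.4   7.2 153.1]
turn rad -0.0
```

Emit:
{"fn": "drive_tool", "kwargs": {
  "moves": [
    {"delta_pos":[0,7,30],"turn":0,"claw":1},
    {"delta_pos":[0,0,40],"turn":0,"claw":1},
    {"delta_pos":[0,0,40],"turn":0,"claw":1},
    {"delta_pos":[0,0,30],"turn":0,"claw":1},
    {"delta_pos":[0,0,13],"turn":0,"claw":1},
    {"delta_pos":[0,0,0],"turn":0,"claw":0.4},
    {"delta_pos":[0,0,0],"turn":0,"claw":0.4},
    {"delta_pos":[0,0,0],"turn":0,"claw":0.4},
    {"delta_pos":[0,0,0],"turn":0,"claw":0.4},
    {"delta_pos":[0,0,0],"turn":0,"claw":0.4}
  ]
}}

```text
time_s: 4.1
tcp_pos: [0.4874, -0.1966, 0.0389]
ee_rot: [[0.993, -0.115, 0.001], [-0.115, -0.993, -0.0], [0.001, -0.0, -1.0]]
wrist_force: [-0.3, 0.3, 0.4]
gripper_width: 0.515
gripper_force: 0.0
```

```bash
python3 - <<'E'
from h import *
to(.508,-.0289,.038,83.4)
E
```

```text
t 4.1 p [ 487.4 -196.6   38.9] yang -96.58 tilt [ 0.0007 -0.0001] F [-0.3  0.3  0.4] M [-0.04 -0.    0.  ] w 44.8 g 0.0 j6 88
tool delta mm [   1.2 -169.     0.9]
turn rad 0.0
```

Emit:
{"fn": "drive_tool", "kwargs": {
  "moves": [
    {"delta_pos":[0,0,0],"turn":0,"claw":0.4},
    {"delta_pos":[0,0,0],"turn":0,"claw":0.4},
    {"delta_pos":[0,-3,0],"turn":0,"claw":0.4},
    {"delta_pos":[0,-5,0],"turn":0,"claw":0.4},
    {"delta_pos":[0,-8,0],"turn":0,"claw":0.4},
    {"delta_pos":[0,-10,0],"turn":0,"claw":0.4},
    {"delta_pos":[0,-10,0],"turn":0,"claw":0.4},
    {"delta_pos":[0,-10,0],"turn":0,"claw":0.4},
    {"delta_pos":[0,-10,0],"turn":0,"claw":0.4},
    {"delta_pos":[0,-10,0],"turn":0,"claw":0.4},
    {"delta_pos":[0,-10,0],"turn":0,"claw":0.4},
    {"delta_pos":[0,-10,0],"turn":0,"claw":0.4}
  ]
}}

```text
time_s: 5.6
tcp_pos: [0.4972, -0.1105, 0.0386]
ee_rot: [[0.993, -0.115, 0.0], [-0.115, -0.993, -0.0], [0.0, 0.0, -1.0]]
wrist_force: [-0.1, 0.4, 0.1]
gripper_width: 0.401
gripper_force: 0.0
```

Emit:
{"fn": "drive_tool", "kwargs": {
  "moves": [
    {"delta_pos":[0,-10,0],"turn":0,"claw":0.4},
    {"delta_pos":[0,-10,0],"turn":0,"claw":0.4},
    {"delta_pos":[0,-10,0],"turn":0,"claw":0.4},
    {"delta_pos":[0,-10,0],"turn":0,"claw":0.4},
    {"delta_pos":[0,-10,0],"turn":0,"claw":0.4},
    {"delta_pos":[0,-10,0],"turn":0,"claw":0.4},
    {"delta_pos":[0,-10,0],"turn":0,"claw":0.4},
    {"delta_pos":[0,-6,0],"turn":0,"claw":0.4},
    {"delta_pos":[0,-4,0],"turn":0,"claw":0.4},
    {"delta_pos":[0,0,0],"turn":0,"claw":0.4},
    {"delta_pos":[0,0,0],"turn":0,"claw":0.4}
  ]
}}

```text
time_s: 6.98
tcp_pos: [0.5062, -0.0318, 0.0385]
ee_rot: [[0.993, -0.115, -0.0], [-0.115, -0.993, -0.0], [-0.0, 0.0, -1.0]]
wrist_force: [-0.3, -0.1, -0.1]
gripper_width: 0.402
gripper_force: 0.0
```

```bash
python3 - <<'E'
from h import *
to(.508,-.0289,.038,83.4)
d=cap('top');W=cloud(d);x,y,z=W[...,0],W[...,1],W[...,2]
m=(z>.02)&(z<.036)&(abs(y)<.15)&(x<.6)&(x>.4)
ys,xs=np.nonzero(m);print(xs.mean(),ys.mean(),cv2.minEnclosingCircle(W[m][:,:2].astype(np.float32)))
save(d,'t2.png',(200,160,310,260),6)
E
```

```text
t 6.97 p [506.2 -31.8  38.5] yang -96.59 tilt [-0.0001 -0.    ] F [-0.3 -0.1 -0.1] M [-0.02  0.   -0.02] w 35.0 g 0.0 j6 69
tool delta mm [ 1.4 -3.1  0.5]
turn rad 0.0
289.0 219.0 ((0.4885307550430298, -0.14787185192108154), 0.014117522165179253)
```

View pics/t2.png

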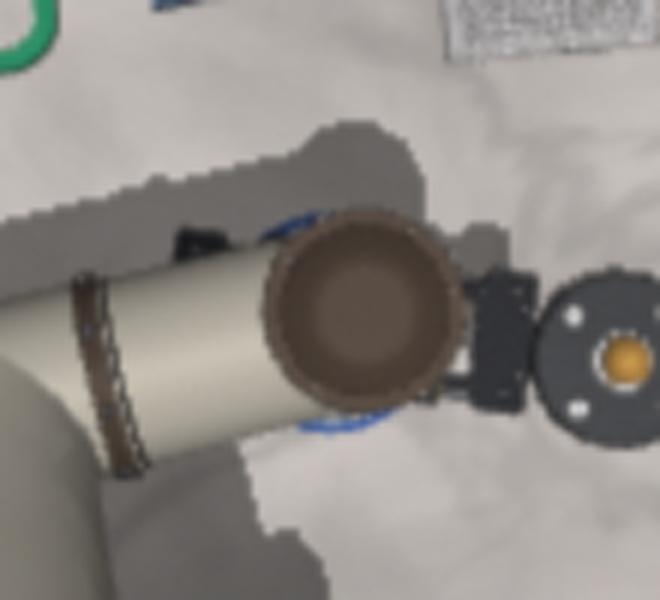

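The stud block is still at (625,360), its original place, so the fingers did not engage it. I'll check the gripper's actual position in the scene camera.

```bash
python3 - <<'E'
from h import *
s0=load('scene')
d=cap('scene');W=cloud(d);z=d['range_z'];f=384/2/np.tan(np.radians(d['vertical_fov'])/2)
T=d['extrinsics'];
def pix(p):
    q=T[:3,:3].T@(np.array(p)-T[:3,3]);return f*q[0]/q[2]+d['cx'],f*q[1]/q[2]+d['cy']
print('tcp pix',pix(monitor.sense()['tcp_pos']),'stud',pix([.487,-.197,.06]))
save(d,'s2.png',(190,140,350,260),5)
for nm,dd in(('now',cap('top')),('then',None)):
    pass
t=load('top');W=cloud(t);m=(W[...,2]>.02)&(W[...,2]<.036)&(W[...,1]<-.1)&(W[...,1]>-.3)&(W[...,0]<.57)&(W[...,0]>.4)
print(cv2.minEnclosingCircle(W[m][:,:2].astype(np.float32)))
E
```

```text
tcp pix (np.float64(254.09014985819437), np.float64(206.4427225652258)) stud (np.float64(293.63216212417905), np.float64(210.37575750211147))
((0.48739033937454224, -0.19771720468997955), 0.05223774164915085)
```

View pics/s2.png

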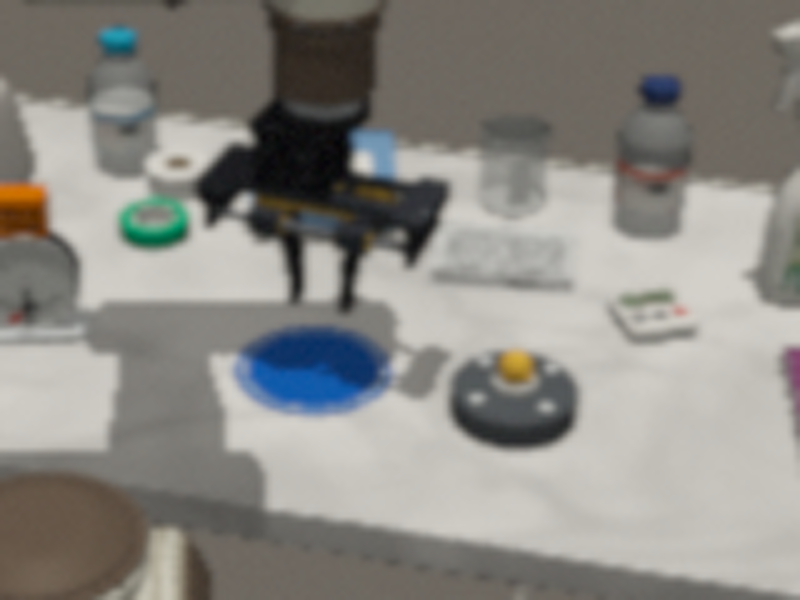

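Fingertips appear around (320,305) in the crop, above the projected TCP at (320,332), so they seem to sit higher than reported. I'll measure the tips by depth.

```bash
python3 - <<'E'
from h import *
d=load('scene');W=cloud(d);c=d['color'].astype(int)
for v in range(184,212,2):
    print(v,[(u,*np.round(W[v,u]*1000).astype(int),c[v,u].sum()) for u in (248,249,250,258,259,260)if c[v,u].sum()<250 and W[v,u,2]>.01])
E
```

```text
184 [(248, np.int64(483), np.int64(-12), np.int64(155), np.int64(228)), (249, np.int64(511), np.int64(-9), np.int64(139), np.int64(211)), (250, np.int64(710), np.int64(38), np.int64(20), np.int64(233)), (258, np.int64(478), np.int64(-53), np.int64(164), np.int64(177)), (259, np.int64(479), np.int64(-57), np.int64(164), np.int64(159)), (260, np.int64(481), np.int64(-61), np.int64(164), np.int64(135))]
186 [(248, np.int64(504), np.int64(-7), np.int64(133), np.int64(129)), (249, np.int64(476), np.int64(-18), np.int64(151), np.int64(166)), (250, np.int64(477), np.int64(-22), np.int64(151), np.int64(214)), (258, np.int64(464), np.int64(-57), np.int64(163), np.int64(132)), (259, np.int64(467), np.int64(-60), np.int64(163), np.int64(133)), (260, np.int64(464), np.int64(-65), np.int64(165), np.int64(138))]
188 [(248, np.int64(507), np.int64(-6), np.int64(122), np.int64(47)), (249, np.int64(514), np.int64(-8), np.int64(119), np.int64(91)), (250, np.int64(511), np.int64(-13), np.int64(121), np.int64(226)), (258, np.int64(465), np.int64(-57), np.int64(154), np.int64(99)), (259, np.int64(467), n
[... 925 characters left out ...]
248, np.int64(500), np.int64(-8), np.int64(89), np.int64(240)), (249, np.int64(501), np.int64(-12), np.int64(89), np.int64(95)), (259, np.int64(495), np.int64(-54), np.int64(99), np.int64(137)), (260, np.int64(499), np.int64(-58), np.int64(98), np.int64(234))]
198 [(248, np.int64(500), np.int64(-8), np.int64(79), np.int64(246)), (249, np.int64(500), np.int64(-12), np.int64(80), np.int64(154)), (259, np.int64(496), np.int64(-54), np.int64(89), np.int64(107))]
200 [(258, np.int64(493), np.int64(-51), np.int64(81), np.int64(162)), (259, np.int64(496), np.int64(-54), np.int64(80), np.int64(101)), (260, np.int64(507), np.int64(-56), np.int64(73), np.int64(193))]
202 []
204 []
206 []
208 []
210 []
```

Camera depth puts the tips about 30 mm higher than the reported z, and x and y agree, so the fingers passed just over the crown. I'll go back and lower the tool with that offset.

Emit:
{"fn": "drive_tool", "kwargs": {
  "moves": [
    {"delta_pos":[0,6,-10],"turn":0,"claw":1},
    {"delta_pos":[0,20,0],"turn":0,"claw":1},
    {"delta_pos":[0,30,0],"turn":0,"claw":1},
    {"delta_pos":[0,30,0],"turn":0,"claw":1},
    {"delta_pos":[0,30,0],"turn":0,"claw":1},
    {"delta_pos":[0,30,0],"turn":0,"claw":1},
    {"delta_pos":[0,20,0],"turn":0,"claw":1},
    {"delta_pos":[0,0,0],"turn":0,"claw":1},
    {"delta_pos":[0,0,15],"turn":0,"claw":1},
    {"delta_pos":[0,0,12],"turn":0,"claw":1},
    {"delta_pos":[0,0,8],"turn":0,"claw":1},
    {"delta_pos":[0,0,0],"turn":0,"claw":1}
  ]
}}

```text
time_s: 8.62
tcp_pos: [0.4867, -0.1961, 0.0125]
ee_rot: [[0.993, -0.114, -0.002], [-0.114, -0.993, 0.0], [-0.002, 0.0, -1.0]]
wrist_force: [0.5, 0.3, 0.6]
gripper_width: 1.003
gripper_force: 0.0
```

```bash
python3 - <<'E'
from h import *
to(.487,-.1972,.008,83.4)
d=cap('scene');save(d,'s3.png',(250,160,350,240),8)
W=cloud(d);c=d['color'].astype(int)
for v in range(196,214):
    print(v,[(u,*np.round(W[v,u]*1000).astype(int).tolist(),int(c[v,u].sum())) for u in range(265,325)if c[v,u].sum()<240 and W[v,u,2]>.033 and abs(W[v,u,0]-.49)<.03][:14])
E
```

```text
t 8.62 p [ 486.7 -196.1   12.5] yang -96.54 tilt [-0.0024  0.0002] F [0.5 0.3 0.6] M [-0.01  0.05 -0.04] w 87.2 g 0.0 j6 88
tool delta mm [0.5 1.  4.5]
turn rad 0.001
196 [(272, 464, -113, 127, 93), (277, 463, -132, 131, 104), (280, 464, -144, 132, 210), (281, 481, -145, 122, 216), (282, 498, -146, 112, 236), (314, 460, -271, 155, 157), (316, 463, -278, 154, 169), (317, 460, -282, 156, 191)]
197 [(308, 460, -250, 147, 102)]
198 [(274, 460, -121, 122, 186), (307, 466, -246, 138, 189), (308, 469, -249, 137, 125)]
199 [(280, 482, -141, 107, 106), (281, 484, -145, 106, 107), (282, 498, -147, 98, 220)]
200 [(281, 484, -145, 102, 71), (282, 496, -147, 95, 183)]
201 [(280, 483, -142, 97, 125), (281, 487, -145, 95, 52), (282, 490, -148, 94, 133)]
202 [(280, 484, -142, 92, 164), (281, 486, -145, 92, 68), (282, 479, -150, 97, 122)]
203 [(280, 483, -142, 88, 220), (281, 482, -146, 90, 73), (282, 482, -150, 90, 139)]
204 [(280, 478, -143, 87, 229), (281, 479, -147, 87, 81), (282, 484, -150, 84, 183)]
205 [(280, 484, -142, 78, 187), (281, 478, -147, 83, 74), (282, 486, -150, 78, 165)]
206 [(280, 
[... 326 characters left out ...]
 (282, 486, -151, 64, 128), (306, 472, -245, 89, 104)]
209 [(280, 482, -143, 61, 222), (281, 484, -147, 60, 117), (282, 484, -151, 61, 126), (305, 468, -242, 87, 177), (306, 469, -246, 87, 136)]
210 [(280, 484, -143, 55, 214), (281, 481, -148, 57, 117), (282, 492, -150, 50, 128), (305, 468, -242, 82, 141), (306, 471, -246, 81, 216)]
211 [(280, 488, -143, 47, 209), (281, 478, -148, 55, 112), (282, 491, -150, 46, 138), (290, 486, -183, 55, 223), (305, 470, -243, 76, 142)]
212 [(280, 486, -143, 44, 223), (281, 483, -148, 47, 165), (289, 483, -180, 52, 197), (304, 471, -239, 70, 229), (305, 469, -243, 72, 130)]
213 [(289, 481, -180, 49, 211), (304, 478, -239, 61, 174), (305, 469, -243, 67, 117)]
```

View pics/s3.png

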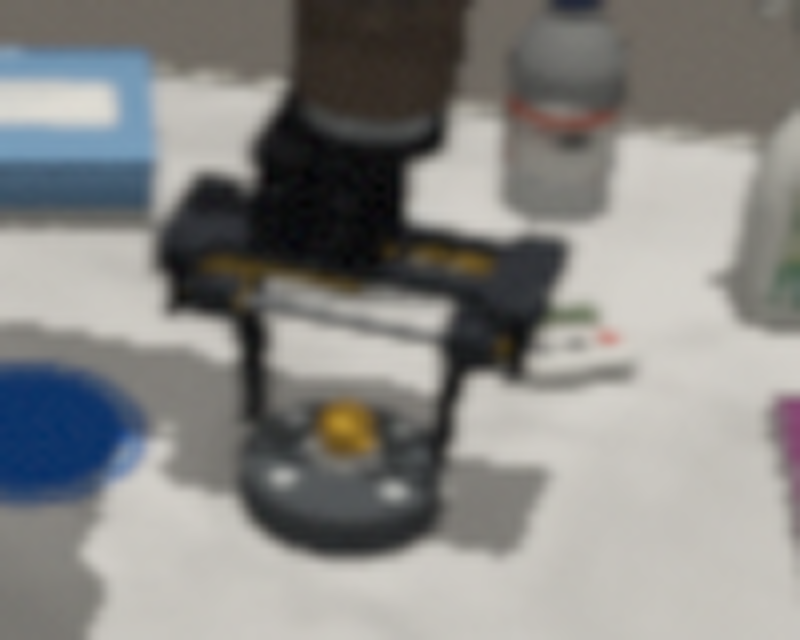

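The open fingers straddle the stud (345,425), with the tips at (250,410) and (445,460), about 44 mm up. I'll lower 6 mm more, close to a loose cage and drag.

Emit:
{"fn": "drive_tool", "kwargs": {
  "moves": [
    {"delta_pos":[0,1,4],"turn":0,"claw":0.4},
    {"delta_pos":[0,0,2],"turn":0,"claw":0.4},
    {"delta_pos":[0,0,0],"turn":0,"claw":0.4},
    {"delta_pos":[0,0,0],"turn":0,"claw":0.4},
    {"delta_pos":[0,0,0],"turn":0,"claw":0.4},
    {"delta_pos":[0,0,0],"turn":0,"claw":0.4},
    {"delta_pos":[0,0,0],"turn":0,"claw":0.4},
    {"delta_pos":[0,-3,0],"turn":0,"claw":0.4},
    {"delta_pos":[0,-4,0],"turn":0,"claw":0.4},
    {"delta_pos":[0,-5,0],"turn":0,"claw":0.4},
    {"delta_pos":[0,-6,0],"turn":0,"claw":0.4}
  ]
}}

```text
time_s: 10.05
tcp_pos: [0.4884, -0.1805, 0.0075]
ee_rot: [[0.993, -0.114, -0.002], [-0.114, -0.993, -0.001], [-0.002, 0.001, -1.0]]
wrist_force: [-1.6, -6.5, -0.6]
gripper_width: 0.402
gripper_force: 3.3
```

Emit:
{"fn": "drive_tool", "kwargs": {
  "moves": [
    {"delta_pos":[0,-8,0],"turn":0,"claw":0.4},
    {"delta_pos":[0,-8,0],"turn":0,"claw":0.4},
    {"delta_pos":[0,-8,0],"turn":0,"claw":0.4},
    {"delta_pos":[0,-8,0],"turn":0,"claw":0.4}
  ]
}}

```text
time_s: 10.55
tcp_pos: [0.4916, -0.1487, 0.0075]
ee_rot: [[0.993, -0.114, -0.003], [-0.114, -0.993, -0.001], [-0.003, 0.002, -1.0]]
wrist_force: [-1.7, -6.9, 0.4]
gripper_width: 0.402
gripper_force: 3.5
```

```bash
python3 - <<'E'
from h import *
to(.507,-.0301,.008,83.4)
d=cap('scene');W=cloud(d);x,y,z=W[...,0],W[...,1],W[...,2]
c=d['color'].astype(int);m=(c[...,0]>170)&(c[...,2]<90)&(y<0)&(y>-.3)&(x<.6)&(x>.4);print('stud',W[m].mean(0),m.sum())
E
```

```text
t 10.55 p [ 491.6 -148.7    7.5] yang -96.57 tilt [-0.0028 -0.0014] F [-1.7 -6.9  0.4] M [-2.11  0.51 -0.02] w 35.0 g 3.5 j6 82
tool delta mm [   1.7 -119.6   -0.7]
turn rad 0.001
stud [nan nan nan] 0<stdin>:4: RuntimeWarning: Mean of empty slice.
  ret = um.true_divide(
```

The push force is steady at about 7 N, so the block is sliding. I'll continue to the spot.

Emit:
{"fn": "drive_tool", "kwargs": {
  "moves": [
    {"delta_pos":[0,-10,0],"turn":0,"claw":0.4},
    {"delta_pos":[0,-10,0],"turn":0,"claw":0.4},
    {"delta_pos":[0,-10,0],"turn":0,"claw":0.4},
    {"delta_pos":[0,-10,0],"turn":0,"claw":0.4},
    {"delta_pos":[0,-10,0],"turn":0,"claw":0.4},
    {"delta_pos":[0,-10,0],"turn":0,"claw":0.4},
    {"delta_pos":[0,-10,0],"turn":0,"claw":0.4},
    {"delta_pos":[0,-10,0],"turn":0,"claw":0.4},
    {"delta_pos":[0,-10,0],"turn":0,"claw":0.4},
    {"delta_pos":[1,-10,0],"turn":0,"claw":0.4},
    {"delta_pos":[0,-10,0],"turn":0,"claw":0.4},
    {"delta_pos":[0,-7,0],"turn":0,"claw":0.4}
  ]
}}

```text
time_s: 12.1
tcp_pos: [0.5058, -0.0328, 0.0074]
ee_rot: [[0.993, -0.115, -0.003], [-0.115, -0.993, -0.002], [-0.003, 0.002, -1.0]]
wrist_force: [-0.7, -7.3, 1.7]
gripper_width: 0.401
gripper_force: 3.8
```

Emit:
{"fn": "drive_tool", "kwargs": {
  "moves": [
    {"delta_pos":[0,-2,0],"turn":0,"claw":0.4},
    {"delta_pos":[0,0,0],"turn":0,"claw":0.4},
    {"delta_pos":[0,0,0],"turn":0,"claw":0.4}
  ]
}}

```text
time_s: 12.48
tcp_pos: [0.5061, -0.0307, 0.0074]
ee_rot: [[0.993, -0.115, -0.003], [-0.115, -0.993, -0.001], [-0.003, 0.002, -1.0]]
wrist_force: [-2.1, -5.2, 1.3]
gripper_width: 0.404
gripper_force: 2.6
```

```bash
python3 - <<'E'
from h import *
to(.507,-.0301,.008,83.4)
d=cap('scene');T=d['extrinsics'];h,w=384,512;f=192/np.tan(np.radians(d['vertical_fov'])/2)
c=d['color'].astype(int)
# intersect rays with bench for blue, and with z=.029 for base
W=cloud(d);m=(W[...,2]>.02)&(W[...,2]<.036)&(abs(W[...,1])<.15)&(W[...,0]<.6)&(W[...,0]>.4)
p=W[m];print(len(p),p.min(0),p.max(0),cv2.minEnclosingCircle(p[:,:2].astype(np.float32)))
b=(c[...,2]>80)&(c[...,2]>c[...,0]+60)&(W[...,2]<.01)&(abs(W[...,1])<.15)&(W[...,0]<.6);p=W[b];print(len(p),p.min(0),p.max(0),cv2.minEnclosingCircle(p[:,:2].astype(np.float32)))
E
```

```text
t 12.47 p [506.1 -30.7   7.4] yang -96.59 tilt [-0.0029 -0.0013] F [-2.1 -5.2  1.3] M [-1.63  0.33 -0.04] w 35.1 g 2.6 j6 68
tool delta mm [ 0.8 -0.7 -0.6]
turn rad 0.0
238 [ 0.45247717 -0.08425234  0.02006408] [0.55414548 0.01750578 0.03516342] ((0.5053895115852356, -0.03288964182138443), 0.05361560732126236)
68 [ 0.44667721 -0.08231659 -0.00269368] [0.52164833 0.03148951 0.00688341] ((0.5009225010871887, -0.02497061900794506), 0.05859002098441124)
```

Base centre measures about (0.505,-0.033). I'll release, rise, and check from above with the arm out of the way, heading towards the gauge.

Emit:
{"fn": "drive_tool", "kwargs": {
  "moves": [
    {"delta_pos":[0,2,0],"turn":0,"claw":1},
    {"delta_pos":[0,0,0],"turn":0,"claw":1},
    {"delta_pos":[0,0,0],"turn":0,"claw":1},
    {"delta_pos":[0,0,-30],"turn":0,"claw":1},
    {"delta_pos":[0,0,-50],"turn":0,"claw":1},
    {"delta_pos":[0,0,-50],"turn":0,"claw":1},
    {"delta_pos":[-10,-50,-20],"turn":0.167,"claw":1},
    {"delta_pos":[-10,-50,0],"turn":0.167,"claw":1},
    {"delta_pos":[0,-50,0],"turn":0.166,"claw":1},
    {"delta_pos":[0,-50,0],"turn":0.166,"claw":1},
    {"delta_pos":[0,-50,0],"turn":0.166,"claw":1},
    {"delta_pos":[0,0,0],"turn":0.166,"claw":1}
  ]
}}

```text
time_s: 14.02
tcp_pos: [0.5947, 0.1941, 0.1561]
ee_rot: [[0.439, -0.898, -0.0], [-0.898, -0.439, 0.0], [-0.0, 0.0, -1.0]]
wrist_force: [-0.9, 0.0, -0.6]
gripper_width: 1.0
gripper_force: 0.0
```

Emit:
{"fn": "drive_tool", "kwargs": {
  "moves": [
    {"delta_pos":[0,0,0],"turn":0.166,"claw":1},
    {"delta_pos":[0,0,0],"turn":0,"claw":1}
  ]
}}

```text
time_s: 14.28
tcp_pos: [0.593, 0.1916, 0.1572]
ee_rot: [[0.29, -0.957, -0.0], [-0.957, -0.29, -0.0], [-0.0, 0.0, -1.0]]
wrist_force: [-0.6, 0.0, 0.1]
gripper_width: 0.997
gripper_force: 0.0
```

```bash
python3 - <<'E'
from h import *
to(.504,.222,.19,16.7)
d=cap('top');W=cloud(d);x,y,z=W[...,0],W[...,1],W[...,2];c=d['color'].astype(int)
m=(z>.02)&(z<.036)&(y>-.12)&(y<.06)&(x<.6)&(x>.4)
p=W[m];print(len(p),p.min(0),p.max(0),cv2.minEnclosingCircle(p[:,:2].astype(np.float32)))
save(d,'t4.png',(130,165,310,265),4.4)
E
```

```text
t 14.28 p [593.  191.6 157.2] yang -163.14 tilt [-0.0005 -0.0001] F [-0.6  0.   0.1] M [ 0.05 -0.05 -0.02] w 86.8 g 0.0 j6 -16
tool delta mm [-54.9  76.4 -32.8]
turn rad 0.003
619 [ 0.45913544 -0.08790094  0.02034395] [0.56100465 0.01080723 0.03588432] ((0.5106263756752014, -0.03793177381157875), 0.05191024765372276)
```

View pics/t4.png

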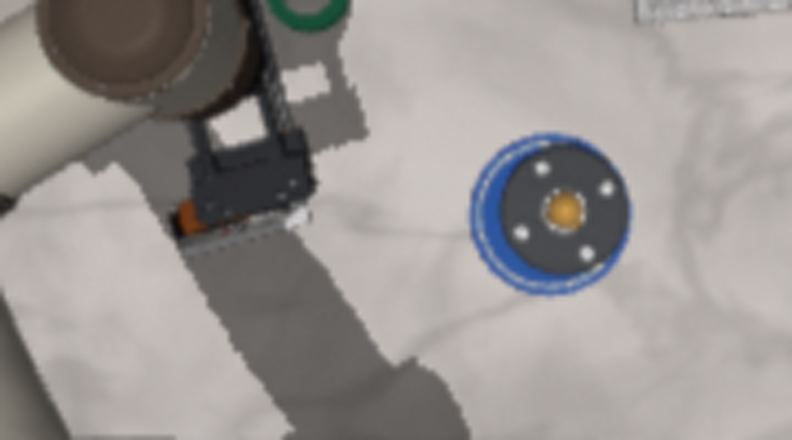

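The base (centre (565,210)) sits right of the spot centre (550,213) with almost no blue on its right. I got the sign of the cage-gap offset wrong. I'll correct with a second push of about 12 mm towards (-x,+y).

Emit:
{"fn": "drive_tool", "kwargs": {
  "moves": [
    {"delta_pos":[0,0,0],"turn":-0.157,"claw":1},
    {"delta_pos":[0,0,0],"turn":-0.157,"claw":1},
    {"delta_pos":[0,0,0],"turn":-0.157,"claw":1},
    {"delta_pos":[0,0,0],"turn":-0.157,"claw":1},
    {"delta_pos":[0,0,0],"turn":-0.157,"claw":1},
    {"delta_pos":[0,0,0],"turn":-0.157,"claw":1},
    {"delta_pos":[0,0,0],"turn":-0.157,"claw":1},
    {"delta_pos":[0,0,0],"turn":-0.157,"claw":1},
    {"delta_pos":[0,0,0],"turn":-0.157,"claw":1},
    {"delta_pos":[0,0,0],"turn":-0.157,"claw":1}
  ]
}}

```text
time_s: 15.58
tcp_pos: [0.593, 0.1912, 0.1577]
ee_rot: [[0.956, 0.295, 0.0], [0.295, -0.956, 0.0], [0.0, -0.0, -1.0]]
wrist_force: [0.3, 0.2, 0.3]
gripper_width: 0.996
gripper_force: 0.0
```

Emit:
{"fn": "drive_tool", "kwargs": {
  "moves": [
    {"delta_pos":[-24,32,0],"turn":0,"claw":1},
    {"delta_pos":[-24,32,0],"turn":0,"claw":1},
    {"delta_pos":[-24,32,0],"turn":0,"claw":1},
    {"delta_pos":[-24,32,0],"turn":0,"claw":1},
    {"delta_pos":[-24,32,0],"turn":0,"claw":1},
    {"delta_pos":[-24,32,0],"turn":0,"claw":1},
    {"delta_pos":[0,0,0],"turn":0,"claw":1},
    {"delta_pos":[0,0,0],"turn":0,"claw":1}
  ]
}}

```text
time_s: 16.58
tcp_pos: [0.5107, -0.0338, 0.1579]
ee_rot: [[0.958, 0.288, 0.001], [0.288, -0.958, 0.0], [0.001, 0.0, -1.0]]
wrist_force: [-0.7, -0.3, -0.3]
gripper_width: 1.002
gripper_force: 0.0
```

```bash
python3 - <<'E'
from h import *
to(.5106,-.0379,.0078,106.9)
E
```

```text
t 16.57 p [510.7 -33.8 157.9] yang -73.26 tilt [0.0012 0.0003] F [-0.7 -0.3 -0.3] M [-0.04 -0.03 -0.02] w 87.2 g 0.0 j6 92
tool delta mm [ -1.4   3.9 150.1]
turn rad -0.003
```

Emit:
{"fn": "drive_tool", "kwargs": {
  "moves": [
    {"delta_pos":[-1,4,40],"turn":0,"claw":1},
    {"delta_pos":[0,0,40],"turn":0,"claw":1},
    {"delta_pos":[0,0,40],"turn":0,"claw":1},
    {"delta_pos":[0,0,20],"turn":0,"claw":0.6},
    {"delta_pos":[0,0,10],"turn":0,"claw":0.4},
    {"delta_pos":[0,0,0],"turn":0,"claw":0.4},
    {"delta_pos":[0,0,0],"turn":0,"claw":0.4},
    {"delta_pos":[0,0,0],"turn":0,"claw":0.4},
    {"delta_pos":[0,0,0],"turn":0,"claw":0.4},
    {"delta_pos":[0,-4,0],"turn":0,"claw":0.4},
    {"delta_pos":[0,-4,0],"turn":0,"claw":0.4},
    {"delta_pos":[0,-4,0],"turn":0,"claw":0.4}
  ]
}}

```text
time_s: 18.08
tcp_pos: [0.5073, -0.0272, 0.0077]
ee_rot: [[0.958, 0.288, 0.0], [0.288, -0.958, -0.001], [0.0, 0.001, -1.0]]
wrist_force: [1.7, -6.7, -0.1]
gripper_width: 0.4
gripper_force: 3.2
```

Emit:
{"fn": "drive_tool", "kwargs": {
  "moves": [
    {"delta_pos":[0,-4,0],"turn":0,"claw":0.4},
    {"delta_pos":[0,-2,0],"turn":0,"claw":0.4},
    {"delta_pos":[0,0,0],"turn":0,"claw":0.4}
  ]
}}

```text
time_s: 18.45
tcp_pos: [0.5055, -0.0214, 0.0077]
ee_rot: [[0.958, 0.288, 0.0], [0.288, -0.958, -0.001], [-0.0, 0.001, -1.0]]
wrist_force: [0.8, -4.7, 0.1]
gripper_width: 0.4
gripper_force: 2.4
```

```bash
python3 - <<'E'
from h import *
to(.5051,-.0204,.0078,106.9)
E
```

```text
t 18.45 p [505.5 -21.4   7.7] yang -73.28 tilt [ 0.0002 -0.001 ] F [ 0.8 -4.7  0.1] M [-1.43 -0.47  0.03] w 34.8 g 2.4 j6 91
tool delta mm [-0.1 -1.1 -0.1]
turn rad -0.003
```

Emit:
{"fn": "drive_tool", "kwargs": {
  "moves": [
    {"delta_pos":[0,2,0],"turn":0,"claw":1},
    {"delta_pos":[0,0,0],"turn":0,"claw":1},
    {"delta_pos":[0,0,0],"turn":0,"claw":1},
    {"delta_pos":[0,0,-30],"turn":0,"claw":1},
    {"delta_pos":[0,0,-50],"turn":0,"claw":1},
    {"delta_pos":[0,0,-50],"turn":0,"claw":1},
    {"delta_pos":[0,0,-20],"turn":0.157,"claw":1},
    {"delta_pos":[0,0,0],"turn":0.157,"claw":1},
    {"delta_pos":[0,0,0],"turn":0.157,"claw":1},
    {"delta_pos":[0,0,0],"turn":0.157,"claw":1},
    {"delta_pos":[0,0,0],"turn":0.157,"claw":1},
    {"delta_pos":[0,0,0],"turn":0.157,"claw":1}
  ]
}}

```text
time_s: 19.95
tcp_pos: [0.5057, -0.0226, 0.1575]
ee_rot: [[0.793, -0.61, -0.0], [-0.61, -0.793, 0.0], [-0.0, 0.0, -1.0]]
wrist_force: [-0.1, -0.2, 1.2]
gripper_width: 0.997
gripper_force: 0.0
```

Emit:
{"fn": "drive_tool", "kwargs": {
  "moves": [
    {"delta_pos":[0,0,0],"turn":0.157,"claw":1},
    {"delta_pos":[0,0,0],"turn":0.157,"claw":1},
    {"delta_pos":[0,0,0],"turn":0.157,"claw":1},
    {"delta_pos":[0,0,0],"turn":0.157,"claw":1},
    {"delta_pos":[-40,-12,0],"turn":0,"claw":1},
    {"delta_pos":[-40,-12,0],"turn":0,"claw":1},
    {"delta_pos":[-40,-12,0],"turn":0,"claw":1},
    {"delta_pos":[-40,-12,0],"turn":0,"claw":1},
    {"delta_pos":[-40,-12,0],"turn":0,"claw":1},
    {"delta_pos":[-36,-10,0],"turn":0,"claw":1},
    {"delta_pos":[0,0,0],"turn":0,"claw":1}
  ]
}}

```text
time_s: 21.32
tcp_pos: [0.5047, 0.2257, 0.1572]
ee_rot: [[0.291, -0.957, -0.0], [-0.957, -0.291, 0.0], [-0.0, 0.0, -1.0]]
wrist_force: [0.6, 0.3, 0.3]
gripper_width: 1.004
gripper_force: 0.0
```

```bash
python3 - <<'E'
from h import *
to(.504,.2225,.073,16.7)
d=cap('top');W=cloud(d);x,y,z=W[...,0],W[...,1],W[...,2];c=d['color'].astype(int)
m=(z>.02)&(z<.036)&(y>-.12)&(y<.06)&(x<.6)&(x>.4)
p=W[m];print(len(p),p.min(0),p.max(0),cv2.minEnclosingCircle(p[:,:2].astype(np.float32)))
m=(z>.05)&(y>-.12)&(y<.06)&(x<.6)&(x>.4);print('stud',np.nanmean(W[m],0))
d=cap('scene');save(d,'s5.png',(160,140,280,230),6.6)
E
```

```text
t 21.32 p [504.7 225.7 157.2] yang -163.08 tilt [-0.0002  0.0001] F [0.6 0.3 0.3] M [ 0.03 -0.01 -0.04] w 87.3 g 0.0 j6 -24
tool delta mm [ 2.8  1.6 84.2]
turn rad 0.004
625 [ 0.45556624 -0.07728597  0.0206332 ] [0.55728499 0.02469455 0.03572995] ((0.507400393486023, -0.026904188096523285), 0.051961157470941544)
stud [ 0.50716468 -0.02678354  0.0558372 ]
```

View pics/s5.png

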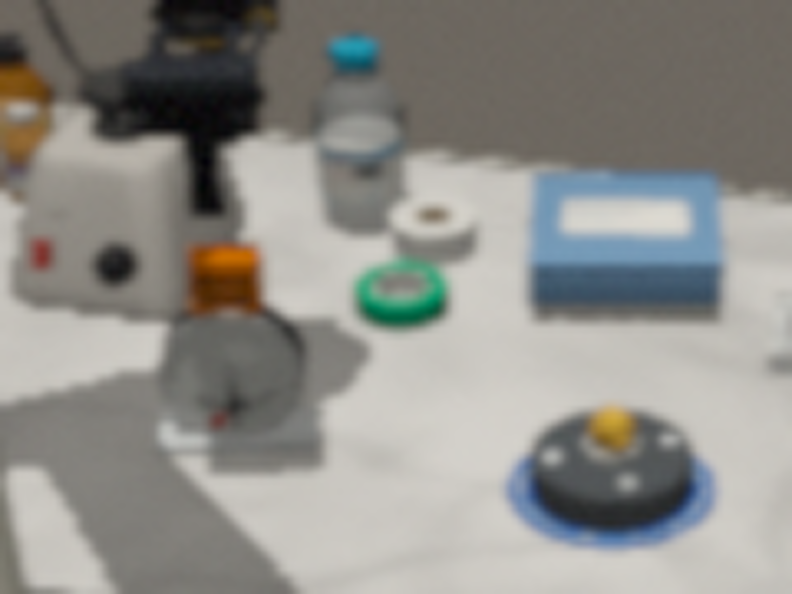

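The block now stands centred on the disc (615,480), and the fingers are above the orange grip (225,275). Next I'll descend and grasp.

Emit:
{"fn": "drive_tool", "kwargs": {
  "moves": [
    {"delta_pos":[3,2,20],"turn":0,"claw":0.65},
    {"delta_pos":[0,0,20],"turn":0,"claw":0.65},
    {"delta_pos":[0,0,20],"turn":0,"claw":0.65},
    {"delta_pos":[0,0,14],"turn":0,"claw":0.65},
    {"delta_pos":[0,0,10],"turn":0,"claw":0.5},
    {"delta_pos":[0,0,0],"turn":0,"claw":0.2},
    {"delta_pos":[0,0,0],"turn":0,"claw":0.2},
    {"delta_pos":[0,0,0],"turn":0,"claw":0.2},
    {"delta_pos":[0,0,0],"turn":0,"claw":0.2},
    {"delta_pos":[0,0,0],"turn":0,"claw":0.2},
    {"delta_pos":[0,0,0],"turn":0,"claw":0.2},
    {"delta_pos":[0,0,0],"turn":0,"claw":0.2}
  ]
}}

```text
time_s: 22.92
tcp_pos: [0.5046, 0.2204, 0.0742]
ee_rot: [[0.288, -0.958, 0.002], [-0.958, -0.288, 0.001], [-0.0, -0.002, -1.0]]
wrist_force: [0.8, 0.5, 4.0]
gripper_width: 0.273
gripper_force: 29.8
```

```bash
python3 - <<'E'
from h import *
to(None,0,0)
d=cap('scene');save(d,'s6.png',(170,150,230,220),8)
d=cap('scene')
W=cloud(d);c=d['color'].astype(int)
m=(c[...,0]>150)&(c[...,1]<130)&(c[...,2]<90)&(W[...,1]>.1)&(W[...,1]<.35)&(W[...,2]>.08);p=W[m];print(len(p),p.mean(0),p.min(0),p.max(0))
E
```

```text
t 22.93 p [504.6 220.4  74.2] yang -163.24 tilt [0.0016 0.0009] F [0.8 0.5 4. ] M [ 0.29 -0.32  0.01] w 23.7 g 29.8 j6 -24<stdin>:6: RuntimeWarning: Mean of empty slice.
  ret = um.true_divide(
Traceback (most recent call last):
ValueError: zero-size array to reduction operation minimum which has no identity
```

Grasped: 23.7 mm and 29.8 N. I'll lift and carry it above the stud.

Emit:
{"fn": "drive_tool", "kwargs": {
  "moves": [
    {"delta_pos":[0,0,-10],"turn":0,"claw":0.2},
    {"delta_pos":[0,0,-25],"turn":0,"claw":0.2},
    {"delta_pos":[0,0,-30],"turn":0,"claw":0.2},
    {"delta_pos":[0,0,-20],"turn":0,"claw":0.2},
    {"delta_pos":[15,4,0],"turn":0,"claw":0.2},
    {"delta_pos":[35,10,0],"turn":0,"claw":0.2},
    {"delta_pos":[35,10,0],"turn":0,"claw":0.2},
    {"delta_pos":[35,10,0],"turn":0,"claw":0.2},
    {"delta_pos":[35,10,0],"turn":0,"claw":0.2},
    {"delta_pos":[35,10,0],"turn":0,"claw":0.2},
    {"delta_pos":[30,9,0],"turn":0,"claw":0.2},
    {"delta_pos":[15,5,0],"turn":0,"claw":0.2}
  ]
}}

```text
time_s: 24.52
tcp_pos: [0.504, -0.027, 0.1565]
ee_rot: [[0.285, -0.958, -0.005], [-0.958, -0.285, -0.0], [-0.001, 0.005, -1.0]]
wrist_force: [-0.2, -1.6, -5.0]
gripper_width: 0.274
gripper_force: 29.9
```

Emit:
{"fn": "drive_tool", "kwargs": {
  "moves": [
    {"delta_pos":[5,1,0],"turn":0,"claw":0.2},
    {"delta_pos":[0,0,0],"turn":0,"claw":0.2},
    {"delta_pos":[0,0,0],"turn":0,"claw":0.2},
    {"delta_pos":[0,0,0],"turn":0,"claw":0.2},
    {"delta_pos":[0,0,0],"turn":0,"claw":0.2},
    {"delta_pos":[0,0,0],"turn":0,"claw":0.2}
  ]
}}

```text
time_s: 25.28
tcp_pos: [0.507, -0.0296, 0.1586]
ee_rot: [[0.288, -0.958, 0.0], [-0.958, -0.288, 0.0], [-0.0, -0.0, -1.0]]
wrist_force: [-0.7, -0.1, -3.8]
gripper_width: 0.272
gripper_force: 29.9
```

```bash
cat >> h.py <<'E'
def rect(d,xc,yc,yaw,zc,half=90,s=4,xoff=-.011):
    # rectify the dial plane: u->gauge -y to the right (seen from front +y is left), v down; 1px = 1/s mm
    T=np.array(d['extrinsics']);f=192/np.tan(np.radians(float(d['vertical_fov']))/2)
    n=2*half*s;g=(np.arange(n)-n/2)/s/1000;V,U=np.meshgrid(-g,-g,indexing='ij')
    ey=np.array([-np.sin(yaw),np.cos(yaw),0]);ex=np.array([np.cos(yaw),np.sin(yaw),0])
    P=np.array([xc,yc,zc])+xoff*ex+U[...,None]*ey+V[...,None]*np.array([0,0,1])
    Q=(P-T[:3,3])@T[:3,:3]
    return cv2.remap(np.array(d['color']),(f*Q[...,0]/Q[...,2]+d['cx']).astype(np.float32),(f*Q[...,1]/Q[...,2]+d['cy']).astype(np.float32),cv2.INTER_CUBIC)
E
python3 - <<'E'
from h import *
to(.508,-.0288,.1342,16.7)
d=cap('scene');s=monitor.sense();p=s['tcp_pos'];yaw=np.radians(16.76)
r=rect(d,p[0],p[1],yaw,p[2]-.0742+.054)
cv2.imwrite('pics/r1.png',cv2.resize(r[:,120:600],(400,600))[...,::-1])
W=cloud(d);P=W-np.array([p[0],p[1],p[2]-.0742]);gx=P[...,0]*np.cos(yaw)+P[...,1]*np.sin(yaw);gy=-P[...,0]*np.sin(yaw)+P[...,1]*np.cos(yaw);gz=P[...,2]
m=(abs(gx)<.04)&(abs(gy)<.07)&(gz>-.006)&(gz<.015);print('sole gy',gy[m].min(),gy[m].max(),gz[m].min(),m.sum())
m=(abs(gx+.011)<.012)&(abs(gy)<.07)&(gz>.02)&(gz<.09);print('housing gy',gy[m].min(),gy[m].max(),m.sum())
E
```

```text
t 25.27 p [507.  -29.6 158.6] yang -163.25 tilt [0. 0.] F [-0.7 -0.1 -3.8] M [ 0.07 -0.01  0.01] w 23.7 g 29.9 j6 2
tool delta mm [-0.4 -1.2 24.4]
turn rad 0.001
sole gy -0.04523620969528904 0.05544964915916772 -0.000331925249140011 135
housing gy -0.03971970025130229 0.05089526847831011 331
```

View pics/r1.png

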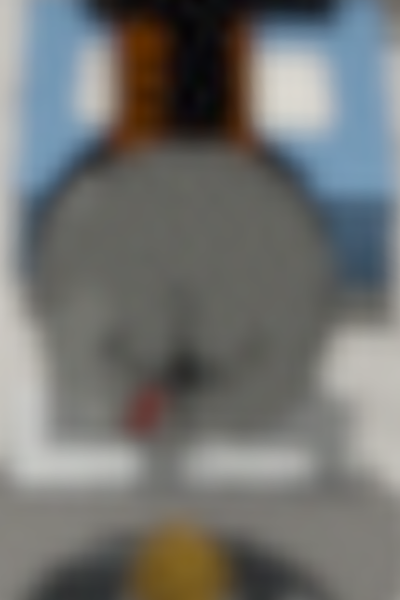

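The rectified dial has its centre at about (186,296) and the red mark at (145,408), so the mark is about 0.35 rad. The gauge centre lies about 5 mm to +y of the grip line. Setting down with the TCP over the stud lets the roll bring the sole's middle onto the dome. Lowering gently.

Emit:
{"fn": "drive_tool", "kwargs": {
  "moves": [
    {"delta_pos":[-3,-1,10],"turn":0,"claw":0.2},
    {"delta_pos":[0,0,8],"turn":0,"claw":0.2},
    {"delta_pos":[0,0,3],"turn":0,"claw":0.2},
    {"delta_pos":[0,0,1],"turn":0,"claw":0.2},
    {"delta_pos":[0,0,0],"turn":0,"claw":0.2}
  ]
}}

```text
time_s: 25.95
tcp_pos: [0.5072, -0.0266, 0.1366]
ee_rot: [[0.288, -0.958, 0.0], [-0.958, -0.288, -0.0], [0.0, -0.0, -1.0]]
wrist_force: [-0.2, -0.3, -2.5]
gripper_width: 0.269
gripper_force: 29.9
```

Emit:
{"fn": "drive_tool", "kwargs": {
  "moves": [
    {"delta_pos":[0,0,1],"turn":0,"claw":0.2},
    {"delta_pos":[0,0,0.5],"turn":0,"claw":0.2},
    {"delta_pos":[0,0,0],"turn":0,"claw":0.2}
  ]
}}

```text
time_s: 26.32
tcp_pos: [0.507, -0.0266, 0.1351]
ee_rot: [[0.288, -0.958, 0.0], [-0.958, -0.288, 0.0], [0.0, -0.0, -1.0]]
wrist_force: [-0.0, -0.2, -3.4]
gripper_width: 0.276
gripper_force: 29.9
```

Emit:
{"fn": "drive_tool", "kwargs": {
  "moves": [
    {"delta_pos":[0,0,1],"turn":0,"claw":0.2},
    {"delta_pos":[0,0,0],"turn":0,"claw":0.2}
  ]
}}

```text
time_s: 26.58
tcp_pos: [0.5071, -0.0266, 0.1341]
ee_rot: [[0.288, -0.958, 0.0], [-0.958, -0.288, -0.0], [0.0, -0.0, -1.0]]
wrist_force: [0.0, 0.3, -3.4]
gripper_width: 0.274
gripper_force: 29.9
```

Emit:
{"fn": "drive_tool", "kwargs": {
  "moves": [
    {"delta_pos":[0,0,0.5],"turn":0,"claw":0.2},
    {"delta_pos":[0,0,0],"turn":0,"claw":0.2}
  ]
}}

```text
time_s: 26.82
tcp_pos: [0.5072, -0.0266, 0.1339]
ee_rot: [[0.288, -0.958, 0.0], [-0.958, -0.288, -0.0], [0.0, -0.0, -1.0]]
wrist_force: [-0.6, 0.5, -1.0]
gripper_width: 0.273
gripper_force: 29.8
```

Emit:
{"fn": "drive_tool", "kwargs": {
  "moves": [
    {"delta_pos":[0,0,0.5],"turn":0,"claw":0.2},
    {"delta_pos":[0,0,0],"turn":0,"claw":0.2}
  ]
}}

```text
time_s: 27.08
tcp_pos: [0.5073, -0.0267, 0.1337]
ee_rot: [[0.288, -0.958, 0.001], [-0.958, -0.288, -0.0], [0.0, -0.001, -1.0]]
wrist_force: [-0.8, -1.0, 2.9]
gripper_width: 0.276
gripper_force: 29.8
```

Emit:
{"fn": "drive_tool", "kwargs": {
  "moves": [
    {"delta_pos":[0,0,0.5],"turn":0,"claw":0.2},
    {"delta_pos":[0,0,0],"turn":0,"claw":0.2}
  ]
}}

```text
time_s: 27.32
tcp_pos: [0.5074, -0.0268, 0.1337]
ee_rot: [[0.288, -0.958, 0.001], [-0.958, -0.288, -0.0], [0.001, -0.001, -1.0]]
wrist_force: [-2.3, 0.8, 6.5]
gripper_width: 0.275
gripper_force: 29.8
```

Contact is felt, about 10 N with 1 mm of compliance. Now I'll begin rocking towards the gauge's +y.

Emit:
{"fn": "drive_tool", "kwargs": {
  "moves": [
    {"delta_pos":[-2,0,0],"turn":0,"claw":0.2},
    {"delta_pos":[-2,0,0],"turn":0,"claw":0.2},
    {"delta_pos":[-2,0,0.1],"turn":0,"claw":0.2},
    {"delta_pos":[-2,0,0.1],"turn":0,"claw":0.2},
    {"delta_pos":[-2,0,0.2],"turn":0,"claw":0.2},
    {"delta_pos":[-2,0,0.2],"turn":0,"claw":0.2}
  ]
}}

```text
time_s: 28.08
tcp_pos: [0.5049, -0.0154, 0.1331]
ee_rot: [[0.289, -0.957, 0.003], [-0.957, -0.289, -0.001], [0.002, -0.003, -1.0]]
wrist_force: [0.4, -3.1, 6.6]
gripper_width: 0.271
gripper_force: 30.0
```

```bash
cat >> h.py <<'E'
def dial(tag=None,n=3):
    yaw=np.radians(16.75);d=None;S=np.array([.5072,-.0268])
    cs=[];im=0
    for i in range(n):
        d=cams.capture('scene');im=im+rect(d,S[0],S[1],yaw,.12,s=4,half=90).astype(float)/n
    R,G,B=im[...,0],im[...,1],im[...,2]
    v,u=np.mgrid[:720,:720];Y=-(u-360)/4;Z=120-(v-360)/4   # mm: gauge-y rel. stud axis, height
    w=np.clip(R-(G+B)/2-25,0,None)*(B>G-25)*(Z<130)*(Z>55)
    k=(R>110)&(G>B+35);w[cv2.dilate(k.astype(np.uint8),np.ones((25,25)))>0]=0
    red=np.array([(w*Y).sum(),(w*Z).sum()])/w.sum()
    print('red',np.round(red,1),round(w.sum()))
    if tag: cv2.imwrite('pics/'+tag,np.clip(im,0,255).astype(np.uint8)[...,::-1])
    return im,red
E
python3 - <<'E'
from h import *
to(None,0,0)
im,red=dial('r2.png')
E
```

```text
t 28.07 p [504.9 -15.4 133.1] yang -163.22 tilt [ 0.0031 -0.0009] F [ 0.4 -3.1  6.6] M [-1.06  0.04 -0.01] w 23.6 g 30.0 j6 0
red [17.6 79.3] 12233
```

The red mark moved as rolling without slip predicts, with a lean of about 0.1 rad. Continuing.

Emit:
{"fn": "drive_tool", "kwargs": {
  "moves": [
    {"delta_pos":[-2.2,0,0.2],"turn":0,"claw":0.2},
    {"delta_pos":[-2.2,0,0.3],"turn":0,"claw":0.2},
    {"delta_pos":[-2.2,0,0.3],"turn":0,"claw":0.2},
    {"delta_pos":[-2.2,0,0.3],"turn":0,"claw":0.2},
    {"delta_pos":[-2.2,0,0.4],"turn":0,"claw":0.2},
    {"delta_pos":[-2.2,0,0.4],"turn":0,"claw":0.2}
  ]
}}

```text
time_s: 28.98
tcp_pos: [0.5011, -0.0025, 0.1312]
ee_rot: [[0.289, -0.957, 0.003], [-0.957, -0.289, -0.0], [0.001, -0.003, -1.0]]
wrist_force: [-0.8, -1.3, 6.9]
gripper_width: 0.271
gripper_force: 30.0
```

Emit:
{"fn": "drive_tool", "kwargs": {
  "moves": [
    {"delta_pos":[-2.2,0,0.5],"turn":0,"claw":0.2},
    {"delta_pos":[-2.2,0,0.5],"turn":0,"claw":0.2},
    {"delta_pos":[-2.2,0,0.5],"turn":0,"claw":0.2},
    {"delta_pos":[-2.2,0,0.6],"turn":0,"claw":0.2},
    {"delta_pos":[-2.2,0,0.6],"turn":0,"claw":0.2},
    {"delta_pos":[0,0,0],"turn":0,"claw":0.2},
    {"delta_pos":[0,0,0],"turn":0,"claw":0.2},
    {"delta_pos":[0,0,0],"turn":0,"claw":0.2},
    {"delta_pos":[0,0,0],"turn":0,"claw":0.2},
    {"delta_pos":[0,0,0],"turn":0,"claw":0.2},
    {"delta_pos":[0,0,0],"turn":0,"claw":0.2},
    {"delta_pos":[0,0,0],"turn":0,"claw":0.2}
  ]
}}

```text
time_s: 30.48
tcp_pos: [0.4979, 0.0083, 0.1285]
ee_rot: [[0.288, -0.957, 0.003], [-0.957, -0.288, 0.0], [0.001, -0.003, -1.0]]
wrist_force: [-0.8, -1.0, 8.4]
gripper_width: 0.273
gripper_force: 30.0
```

```bash
python3 - <<'E'
from h import *
to(None,0,0)
im,red=dial('r3.png',6)
d=cap('top');W=cloud(d);x,y,z=W[...,0],W[...,1],W[...,2]
m=(z>.02)&(z<.034)&(y>-.12)&(y<.06)&(x<.6)&(x>.4);p=W[m]
if len(p): print(len(p),p.min(0),p.max(0),cv2.minEnclosingCircle(p[:,:2].astype(np.float32)))
# dial blow-up
o=im[300:640,60:560]; g=np.clip((o-20)*1.6,0,255).astype(np.uint8)
cv2.imwrite('pics/r3c.png',cv2.resize(g,None,fx=1.6,fy=1.6)[...,::-1])
E
```

```text
t 30.48 p [497.9   8.3 128.5] yang -163.23 tilt [0.003  0.0002] F [-0.8 -1.   8.4] M [-0.46  0.26 -0.06] w 23.8 g 30.0 j6 -3
red [21.8 74.7] 3351
85 [ 0.46300932 -0.07729608  0.02109836] [ 0.55719179 -0.02725548  0.03345194] ((0.5098888874053955, -0.0400567427277565), 0.04869595915079117)
```

View pics/r3c.png

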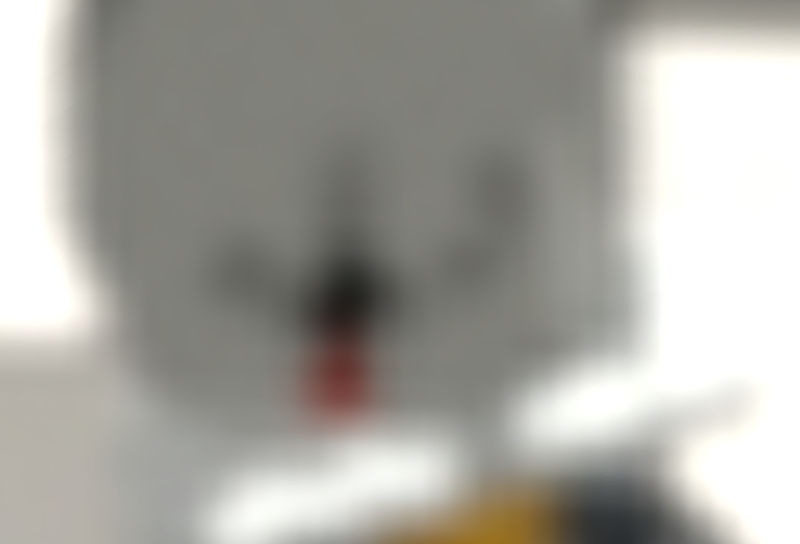

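The rectified dial shows the pointer axis at x≈348 and the red mark at x≈337, so it needs about 0.04 rad more lean. The stud's crown sits under the sole's middle (≈480). Fine-rocking.

Emit:
{"fn": "drive_tool", "kwargs": {
  "moves": [
    {"delta_pos":[-1.5,0,0.4],"turn":0,"claw":0.2},
    {"delta_pos":[-1.5,0,0.5],"turn":0,"claw":0.2},
    {"delta_pos":[-1.6,0,0.4],"turn":0,"claw":0.2},
    {"delta_pos":[0,0,0],"turn":0,"claw":0.2},
    {"delta_pos":[0,0,0],"turn":0,"claw":0.2},
    {"delta_pos":[0,0,0],"turn":0,"claw":0.2},
    {"delta_pos":[0,0,0],"turn":0,"claw":0.2},
    {"delta_pos":[0,0,0],"turn":0,"claw":0.2},
    {"delta_pos":[0,0,0],"turn":0,"claw":0.2},
    {"delta_pos":[0,0,0],"turn":0,"claw":0.2},
    {"delta_pos":[0,0,0],"turn":0,"claw":0.2},
    {"delta_pos":[0,0,0],"turn":0,"claw":0.2}
  ]
}}

```text
time_s: 32.33
tcp_pos: [0.4965, 0.0128, 0.1272]
ee_rot: [[0.288, -0.957, 0.003], [-0.958, -0.288, 0.0], [0.001, -0.003, -1.0]]
wrist_force: [-1.0, -1.4, 6.7]
gripper_width: 0.272
gripper_force: 30.0
```

```bash
cat > an.py <<'E'
from h import *
def an(im):
    g=im.mean(2);R,G,B=im[...,0],im[...,1],im[...,2];out=[]
    v,u=np.mgrid[:720,:720];Y=-(u-360)/4;Z=120-(v-360)/4
    win=(Y>4)&(Y<42)
    rn=np.clip(R-(G+B)/2-15,0,None)*win*(Z>66)&0 if 0 else np.clip(R-(G+B)/2-15,0,None)*win*(Z>66)*(Z<95)*(B>G-20)
    ry,rz=(rn*Y).sum()/rn.sum(),(rn*Z).sum()/rn.sum()
    print('red',round(ry,2),round(rz,2),round(rn.sum()))
    for z0 in np.arange(110,68,-4):
        m=(abs(Z-z0)<2)&(abs(Y-ry)<12)
        # dark relative to dial grey (use red channel)
        base=np.median(G[m]);w=np.clip(base-np.maximum(R,0)-8,0,None)*m
        r=rn*m
        print(z0,'dark',round((w*Y).sum()/w.sum(),2) if w.sum()>50 else None,round(w.sum()),'red',round((r*Y).sum()/r.sum(),2) if r.sum()>50 else None)
E
python3 - <<'E'
from an import *
an(cv2.imread('pics/r3.png')[...,::-1].astype(float))
to(None,0,0)
im,_=dial('r4.png',4);an(im)
d=cams.capture('scene');W=cloud(d);yaw=np.radians(16.75)
P=W-np.array([.5072,-.0268,0]);gy=-P[...,0]*np.sin(yaw)+P[...,1]*np.cos(yaw);gx=P[...,0]*np.cos(yaw)+P[...,1]*np.sin(yaw);z=W[...,2]
c=np.array(d['color']).astype(int)
m=(gx<-.008)&(gx>-.035)&(abs(gy)<.075)&(z>.036)&(z<.09)&(c.min(2)>150)
q=np.polyfit(gy[m],z[m],1);print('sole n',m.sum(),'slope angle',np.arctan(q[0]),'gy range',gy[m].min(),gy[m].max())
E
```

```text
red 22.14 74.92 16823
110 dark None 2 red None
106 dark 21.04 141 red None
102 dark 21.03 573 red None
98 dark 20.82 2110 red None
94 dark 20.56 5059 red None
90 dark 20.59 5800 red None
86 dark 21.28 4687 red None
82 dark 21.59 1888 red 21.62
78 dark None 0 red 22.03
74 dark None 0 red 22.22
70 dark None 0 red 22.19
t 32.33 p [496.5  12.8 127.2] yang -163.24 tilt [0.0029 0.0003] F [-1.  -1.4  6.7] M [-0.46  0.26 -0.01] w 23.7 g 30.0 j6 -4
red [21.6 75.4] 693
red 22.34 75.89 11584
110 dark None 0 red None
106 dark None 0 red None
102 dark 22.98 209 red None
98 dark 22.51 1827 red None
94 dark 22.62 5242 red None
90 dark 22.74 7972 red None
86 dark 22.53 5392 red None
82 dark 22.11 1336 red 23.3
78 dark None 0 red 22.5
74 dark None 0 red 22.09
70 dark None 0 red 22.03
sole n 36 slope angle -0.3323099922630013 gy range -0.039696736637225165 0.04507594385957093
```

```bash
python3 -c "
from station import ticket
print(ticket.finish_job())"
```

```text
the job is handed in; nothing more can be done
None
```

I handed the job in at about 33 s with the stud block centred on the blue disc and the gauge held on the stud, leaning about 0.35 rad, its pointer within about 0.02 rad of the red mark as measured in the camera image; no verdict was returned.

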